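# Clear a hotplate and hold a sprung surface probe on its check mark

### The arm

A 6-joint arm with a two-finger parallel gripper is mounted at the origin on a cart in front of the work surface, level with it; the furniture and walls round the work are solid. World frame = base frame: x ahead of the robot, y to its left, z up, the work surface at z = 0. Lengths are in m, angles in rad, forces in N, time in s.
With the tool pointing down it reaches from about 0.325 to 0.9 m from the base axis. Payload 6.1 kg.
Tool frame: the origin (TCP) lies between the finger pads; the fingertips stand 25 mm ahead of it and the grasp point (between the pads) lies 6 mm ahead of it; z points along the fingers, y is the line along which they close (so a half turn about z gives the same grasp; the last joint's range is limited). The gripper opens to 85 mm and grips with 20 to 120 N. Pads are 22 mm wide; open, the fingers measure 114 mm over their backs; the gripper's body (76 mm by 85 mm) begins 54 mm behind the grasp point. The pads swing forward as they close: fully open they stand 13 mm farther back than shut.
Start: joints at [0.976, 0.22, 1.526, -0, 1.395, -0.126], TCP at [0.282, 0.558, 0.256] pointing down, gripper open.
Joint ranges: [-2.98, 2.98], [-0.91, 2.08], [0.09, 2.57], [-1.24, 4.39], [0.2, 2.65], [-2.68, 2.68]. Speed limits (rad/s): [2.57, 2.57, 3.01, 3.14, 3.14, 3.14].

### API

Orientations are given as a rotation vector (axis times angle).
In Python, from workcell import env gives the robot as it stands.
- The arm moves only by the tool drive_tool, never from a script. Its argument "moves" is a list of rows, each an object with "hand": the closure in counts, from 0 (fully open) to 255 (shut); "dp": the shift along the world's x, y, z in cm, a list of three; "delta_rot": the turn, a rotation vector about the world's x, y, z in degrees, a list of three. In form: [{"hand": hand, "dp": [tx, ty, tz], "delta_rot": [rx, ry, rz]}, ...]. A call has 1 to 12 rows; each row is the pose to reach, as a shift and turn from the pose commanded when the call began; what a row does not reach only later rows make up. A row lasts 1/8 s, in which the tool goes at most 62.5 mm and 10.7 degrees, less where a joint would pass 70% of its speed; a pose out of reach is approached as far as the arm can. A call with a gripper value outside its range is refused whole. The fingers move at their own pace and stop on an object; "force" is the grip in N (left out, the last holds). Time passes only in rows, so rows that repeat a pose let the fingers close. It gives the time, the measured TCP pose, the force, the opening and the grip force at its end, in the units of the state.
- env.observe(): the state, without advancing time (a new reading comes with each control period).
- env.camera(name): name is "scene" or "top" or "wrist"; returns a dict with "frame" (400x640x3 uint8, red, green, blue), "mtx" (3x3 intrinsics, pixels), "xyz" and "attitude" of the camera in the world; the wrist camera has in their place "mount" (4x4, takes a point from camera to tool coordinates, whose origin is the TCP and whose axes are the flange's). Camera axes: x right, y down, z forward; pixel columns grow to the right and rows downward; lengths in m; the calibration is good to about 2 mm. A picture is of the moment at which its call begins: read the wrist's pose just before it. There is no depth.
- env.sign_off(): hands the job in; it is judged then, once.
The state is a dict: "time": time; "joint_pos": joint angles; "joint_vel": joint speeds; "joint_torque": joint torques, N m; "tcp_pos": TCP position; "orientation": TCP orientation; "force": force on the tool from outside, world axes, zero at the start; "moment": the same for the moment, N m; "grip_width": finger opening in m; "gripper_force": force on a finger pad.
Only numpy, scipy, OpenCV 4.12 (cv2) and the standard library are available. Lean on these libraries where they do the work, as an engineer would, in place of code of your own. Each camera call takes 0.05 s, during which the arm holds its last target. There are 200 camera calls.

### The job

The hotplate's surface check is due. First clear the two rubber bungs left on its plate into the grey waste tub; then take the surface probe out of its stand and hold it upright on the plate with its tip inside the engraved ring, pressing lightly so that the sprung tip is about half way in, neither barely touching nor driven home. Finish while still holding it there, steady; the tub and the bottles and label roll standing about stay where they are.

Things in the scene. Friction and masses are not known exactly. Their poses are not given: they have to be found in the camera images.
- hotplate: white bench hotplate, fixed, with a square white plate 180 x 180 mm on top and a lower sloping control panel (two grey knobs) on its -x side, towards the robot. Origin on the bench under the plate's centre; z up. The plate's flat top is 100 mm above the origin. The housing spans x -190 to +100 mm, y +-100 mm; panel and knobs stay below 90 mm height.
- test_spot (a point): the check mark: centre of the engraved dark ring, 24 mm across and crossed by four short ticks, in the middle of the plate, on its top surface (rigid).
- bung_a: used dark rubber bung, a truncated cone standing on its wide end on the plate: 27 mm across at the foot, 22 mm at the top, 28 mm high, with a small bore in the top, 15 g. Origin at the centre of its underside.
- bung_b: the second bung, like bung_a; the two stand at least 50 mm apart, centre to centre.
- waste_tub: round grey plastic open tub, 100 mm high, 139 mm across at the lip, inner diameter about 130 mm at the rim and 105 mm at the floor (4 mm thick), about 0.35 kg, standing loose on the bench left or right of the hotplate. Origin at the centre of its underside.
- probe_stand: stand for the probe, fixed to the bench right or left of the hotplate: dark round foot 100 mm across, 12 mm thick, with an upright aluminium tube, 34 mm outside and 20 mm bore, up to 100 mm height. Origin at the centre of its underside.
- probe: surface probe, 0.13 kg, hanging upright in the stand's tube. Origin at its tip's face (tip out); z runs up to the handle. Sprung tip 10 mm across; sleeve 15 mm across from 12 to 40 mm; shaft 8 mm; black ribbed handle, 24 x 24 mm square, from 85 to 185 mm. The handle rests on the tube's rim: stored, the origin is 15 mm above the bench; it must rise 85 mm to clear the tube.
- probe_grip (a point): a point on the probe's axis in the handle, 145 mm above the tip's face: good height to grip. Its x and y axes are square to the handle's flats.
- tip_face (a point): centre of the contact face of the sprung tip (moves with the tip).
- probe_tip (a joint): how far the sprung tip is pushed into the sleeve, m: 0 fully out, 0.012 fully in. The spring pushes 1 N at 0 and 0.4 N more per mm (3.4 N half way, 5.8 N fully in); beyond that the probe is rigid.
- dropper_bottle: bystander: small brown dropper bottle, 33 mm across, 102 mm high; origin at its underside.
- labels: bystander: roll of blank labels, 79 mm across, 30 mm high; origin at its underside.
- sanitiser_bottle: bystander: white pump bottle, 181 mm high; origin at its underside.

How it is judged:
By the outcome, as a careful person would: the job done as asked, in the order asked, and still so for the second after the job is handed in, while the arm keeps its last pose, push and grip.
It also fails if it takes over 58 s, if anything falls off the work surface, if the arm or the gripper's body presses on something with over 40 N, if the wrist force passes 120 N, or if a joint passes its speed limit or range.

## Working session

There is one attempt and no reset: what is moved stays moved. The work goes in short steps, Python scripts to look and compute and a tool call to move; the robot and the scene stay as the last step left them, time stands still between calls to the robot, and variables do not carry over. Pictures are saved under pics/ and viewed, at most 10 in all, crops included, and the job is handed in when it is done.

Besides the shell and the picture viewer there is one more tool, called after "Emit:" by a JSON object that holds its "name" and its "arguments". drive_tool: Moves the arm, as the interface text tells. Its arguments: {"type":"object","properties":{"moves":{"type":"array"},"force":{"type":"number"}},"required":["moves"]}

```bash
mkdir -p pics; ls; cat > h.py <<'E'
import numpy as np, cv2
from scipy.spatial.transform import Rotation as R
from workcell import env
def cam(name, fn=None):
    s=env.observe(); c=env.camera(name)
    if fn: cv2.imwrite('pics/'+fn, c['frame'][:,:,::-1])
    return c,s
def pose(c,s):
    if 'mount' in c:
        T=np.eye(4);T[:3,:3]=R.from_rotvec(s['orientation']).as_matrix();T[:3,3]=s['tcp_pos']
        M=T@np.array(c['mount']); return M[:3,:3],M[:3,3]
    a=np.array(c['attitude']); 
    Rm=a if a.shape==(3,3) else R.from_rotvec(a).as_matrix() if a.size==3 else R.from_quat(a).as_matrix()
    return Rm,np.array(c['xyz'])
def ray(c,s,uv,z):
    Rm,o=pose(c,s); d=Rm@np.linalg.solve(np.array(c['mtx']),[uv[0],uv[1],1.]); return o+d*(z-o[2])/d[2]
def proj(c,s,p):
    Rm,o=pose(c,s); q=np.array(c['mtx'])@(Rm.T@(np.array(p)-o)); return q[:2]/q[2]
E
python3 - <<'E'
from h import *
for n in('top','scene'):
    c,s=cam(n,n+'.png'); print(n,c['mtx'],c['xyz'],c['attitude'])
print(s)
E
```

```text
pics
top [[472.4857616    0.         320.38710194]
 [  0.         472.4857616  202.46319312]
 [  0.           0.           1.        ]] [0.34068598 0.04515793 1.42431415] [-2.06444875  2.15535889 -0.22779572]
scene [[444.2481547    0.         320.71385998]
 [  0.         444.2481547  202.40322735]
 [  0.           0.           1.        ]] [ 0.01229002 -0.36032518  0.96879145] [-2.18354466  1.21816096 -0.42119346]
{'time': 0.05, 'joint_pos': array([ 9.75894487e-01,  2.21228563e-01,  1.52763882e+00, -1.43823952e-08,
        1.39470326e+00, -1.26079877e-01]), 'joint_vel': array([ 0.00067887, -0.00150003, -0.00190408, -0.00035385,  0.00383295,
        0.00108309]), 'joint_torque': array([ 1.33878115e-03, -4.98611748e+01, -3.90869987e+01, -1.36385570e-04,
        6.24868961e-03, -6.45560959e-06]), 'tcp_pos': array([0.28206749, 0.55709134, 0.25518303]), 'orientation': array([-7.29535721e-01, -3.05499433e+00,  2.90667289e-03]), 'force': array([-0.26581449, -0.08489799, -0.36372891]), 'moment': array([-0.01458158,  0.03349127,  0.01298408]), 'gripper_force': 0.0, 'grip_width': 0.08532200521831824}
```

View pics/top.png

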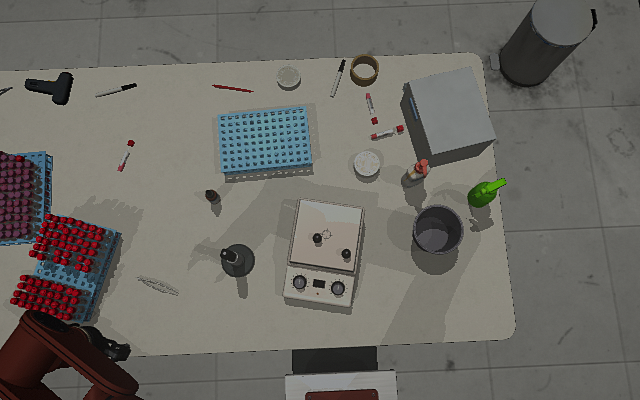

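View pics/scene.png

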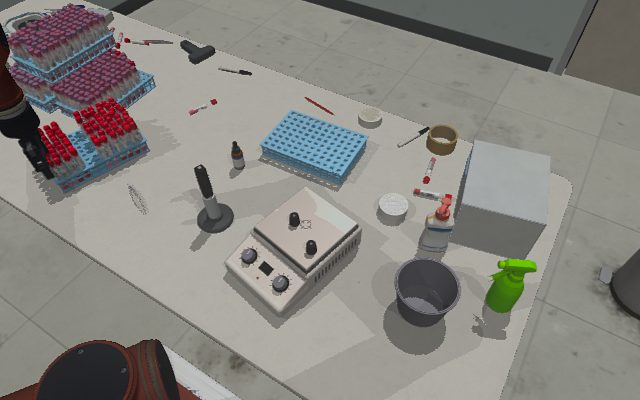

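Top view: bungs at about (318,238) and (346,254), ring (327,234), tub (437,230), stand foot (237,262) with the probe handle top near (228,255). The dropper bottle is at (211,196). The scene view agrees: probe (203,180), tub (427,290).

```bash
cat > m.py <<'E'
from h import *
for n,rois in (('top',{'bungs':(300,226,360,265),'tub':(405,198,472,262)}),('scene',{'bungs':(280,205,330,262)})):
    c,s=cam(n); f=c['frame']; g=f.max(2)
    x0,y0,x1,y1=rois['bungs']; m=(g[y0:y1,x0:x1]<75).astype(np.uint8)
    k,l,st,ce=cv2.connectedComponentsWithStats(m)
    for i in range(1,k):
        if st[i,4]>8:
            uv=ce[i]+[x0,y0]; print(n,'blob',st[i,4],uv.round(1),'at .114',ray(c,s,uv,.114).round(4))
    I=np.kron(f[200:300,280:380] if n=='top' else f[180:280,260:360],np.ones((6,6,1),np.uint8))
    cv2.imwrite(f'pics/z_{n}.png',I[:,:,::-1])
    for nm,uv,z in ((('ring',(327,234),.1),('tub',(437,230),.1),('stand',(237,262),.012),('handle',(228,255),.2),('plateTL',(299,199),.1),('plateTR',(364,207),.1),('plateBL',(289,264),.1),('plateBR',(356,273),.1)) if n=='top' else (('ring',(306,224),.1),('handle',(201,168),.2),('tub',(427,279),.1))):
        print(n,nm,ray(c,s,uv,z).round(3))
E
python3 m.py
python3 -c "
import cv2,numpy as np
a=cv2.imread('pics/top.png');b=cv2.imread('pics/scene.png')
r=lambda i,x,y:cv2.resize(i[y:y+75,x:x+100],None,fx=4,fy=4,interpolation=cv2.INTER_CUBIC)
cv2.imwrite('pics/crops.png',np.vstack([np.hstack([r(a,275,195),r(a,190,220)]),np.hstack([r(b,255,190),r(b,160,160)])]))"
```

```text
top blob 42 [356.9 246.4] at .114 [ 0.4942 -0.0603  0.114 ]
top blob 71 [316.9 237.9] at .114 [0.5226 0.0498 0.114 ]
top blob 73 [345.8 253.5] at .114 [ 0.4757 -0.0284  0.114 ]
top blob 14 [304.6 263.6] at .114 [0.4526 0.0867 0.114 ]
top ring [0.534 0.021 0.1  ]
top tub [ 0.532 -0.291  0.1  ]
top stand [0.475 0.291 0.012]
top handle [0.476 0.281 0.2  ]
top plateTL [0.639 0.097 0.1  ]
top plateTR [ 0.608 -0.088  0.1  ]
top plateBL [0.455 0.131 0.1  ]
top plateBR [ 0.422 -0.055  0.1  ]
scene blob 113 [294.1 219.7] at .114 [0.5247 0.0484 0.114 ]
scene blob 123 [310.9 247.6] at .114 [ 0.478 -0.03   0.114]
scene blob 45 [286.2 255.6] at .114 [0.4304 0.0059 0.114 ]
scene blob 34 [323.9 256. ] at .114 [ 0.4742 -0.0677  0.114 ]
scene ring [0.537 0.023 0.1  ]
scene handle [0.486 0.286 0.2  ]
scene tub [ 0.55  -0.289  0.1  ]
```

View pics/crops.png

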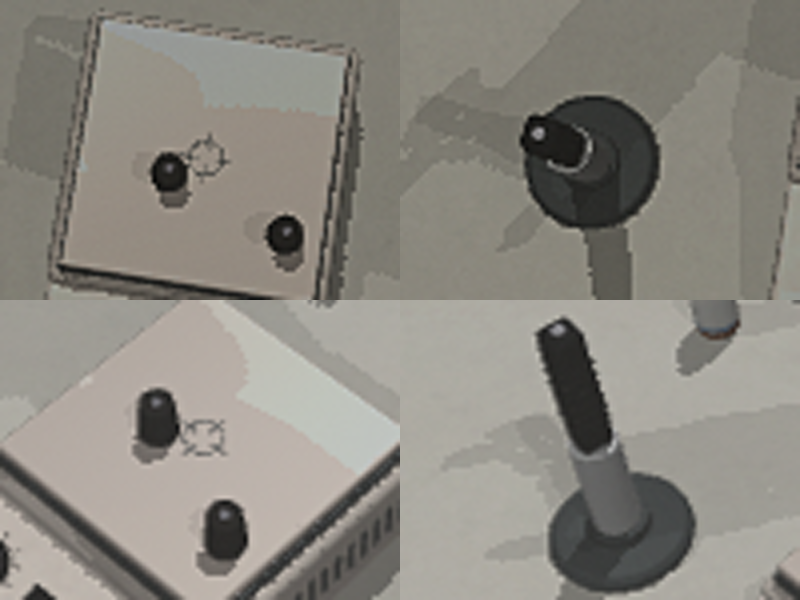

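Crops: ring centre is at (327,234) in top and about (305.5,224) in scene, giving (0.535, 0.022). Bungs: a (0.523,0.049), b (0.477,-0.029), which agree across the views. Next, above the plate for a wrist look.

Emit:
{"name": "drive_tool", "arguments": {"moves": [{"hand":0,"dp":[3,-5,3],"delta_rot":[0,0,0]},{"hand":0,"dp":[17,-54,4],"delta_rot":[0,0,0]},{"hand":0,"dp":[17,-54,4],"delta_rot":[0,0,0]},{"hand":0,"dp":[17,-54,4],"delta_rot":[0,0,0]},{"hand":0,"dp":[17,-54,4],"delta_rot":[0,0,0]},{"hand":0,"dp":[17,-54,4],"delta_rot":[0,0,0]},{"hand":0,"dp":[17,-54,4],"delta_rot":[0,0,0]},{"hand":0,"dp":[17,-54,4],"delta_rot":[0,0,0]},{"hand":0,"dp":[17,-54,4],"delta_rot":[0,0,0]},{"hand":0,"dp":[17,-54,4],"delta_rot":[0,0,0]},{"hand":0,"dp":[17,-54,4],"delta_rot":[0,0,0]},{"hand":0,"dp":[17,-54,4],"delta_rot":[0,0,0]}]}}

```text
time: 1.7
tcp_pos: [0.452, 0.0189, 0.2961]
orientation: [-0.727, -3.056, -0.001]
force: [-0.2, -0.2, -0.2]
grip_width: 0.0854
gripper_force: 0.0
```

```bash
python3 - <<'E'
from h import *
c,s=cam('wrist','w1.png'); print(s['time'],s['tcp_pos'],s['orientation'],s['force'],c['mount'])
for n,p in(('ring',(.535,.022,.1)),('a',(.523,.049,.128)),('b',(.477,-.029,.128)),('tub',(.54,-.29,.1))): print(n,proj(c,s,p).round(0))
E
```

```text
1.7 [0.45202737 0.01893409 0.29610491] [-7.27208782e-01 -3.05561907e+00 -8.13181615e-04] [-0.15664071 -0.17018673 -0.15724344] [[ 2.61874087e-04 -9.49834777e-01 -3.12752024e-01  7.97338024e-02]
 [ 9.99998658e-01  7.54530368e-04 -1.45420465e-03  5.94968670e-05]
 [ 1.61723505e-03 -3.12751224e-01  9.49833700e-01 -1.16264626e-01]
 [ 0.00000000e+00  0.00000000e+00  0.00000000e+00  1.00000000e+00]]
ring [359. 238.]
a [382. 230.]
b [291. 224.]
tub [135. 342.]
```

View pics/w1.png

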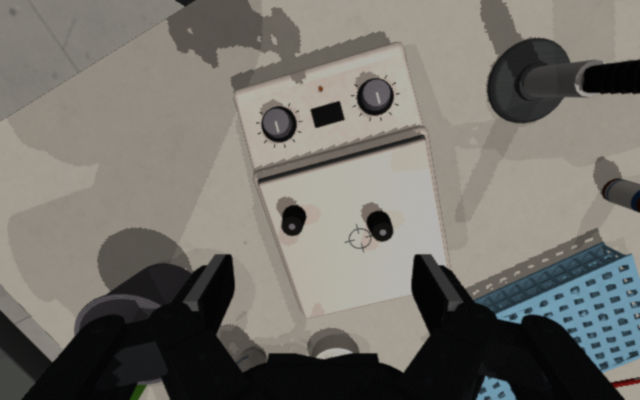

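Wrist view: ring at (360,238), bung tops at (382,232) and (291,226), all within a pixel or so of the predicted positions. Taking bung b.

Emit:
{"name": "drive_tool", "arguments": {"force": 30, "moves": [{"hand":0,"dp":[2.5,-4.7,0],"delta_rot":[0,0,0]},{"hand":0,"dp":[2.5,-4.7,-6],"delta_rot":[0,0,0]},{"hand":0,"dp":[2.5,-4.7,-12],"delta_rot":[0,0,0]},{"hand":0,"dp":[2.5,-4.7,-15],"delta_rot":[0,0,0]},{"hand":0,"dp":[2.5,-4.7,-16.5],"delta_rot":[0,0,0]},{"hand":0,"dp":[2.5,-4.7,-16.5],"delta_rot":[0,0,0]},{"hand":255,"dp":[2.5,-4.7,-16.5],"delta_rot":[0,0,0]},{"hand":255,"dp":[2.5,-4.7,-16.5],"delta_rot":[0,0,0]},{"hand":255,"dp":[2.5,-4.7,-16.5],"delta_rot":[0,0,0]},{"hand":255,"dp":[2.5,-4.7,-16.5],"delta_rot":[0,0,0]},{"hand":255,"dp":[2.5,-4.7,-16.5],"delta_rot":[0,0,0]},{"hand":255,"dp":[2.5,-4.7,-16.5],"delta_rot":[0,0,0]}]}}

```text
time: 3.25
tcp_pos: [0.4779, -0.0296, 0.1322]
orientation: [0.73, 3.054, -0.0]
force: [-1.5, 1.1, 5.8]
grip_width: 0.0233
gripper_force: 29.5
```

```bash
python3 - <<'E'
from h import *
# tub rim: dark grey inner mask in top view -> ellipse fit
c,s=cam('top'); f=c['frame']; x0,y0=405,195; hsv=cv2.cvtColor(f[y0:265,x0:475],cv2.COLOR_RGB2HSV)
sub=f[y0:265,x0:475].astype(int)
m=((sub[...,2]>sub[...,0]-3)&(sub.max(2)<150)).astype(np.uint8)
k,l,st,ce=cv2.connectedComponentsWithStats(m);i=1+st[1:,4].argmax();print(st[i],ce[i]+[x0,y0])
cn=max(cv2.findContours((l==i).astype(np.uint8),0,1)[0],key=cv2.contourArea)[:,0]+[x0,y0]
P=np.array([ray(c,s,p,.1)[:2] for p in cn])
# rim in the far-from-nadir side: rim circle centre by extreme points
print(P.min(0),P.max(0))
for fr in ((.55,-.29),(.54,-.29)): print(proj(c,s,[*fr,.1]))
print(env.observe()['grip_width'],env.observe()['gripper_force'],env.observe()['force'])
E
```

```text
[   8   10   51   49 1991] [437.45354093 229.43847313]
[ 0.46641841 -0.36449613] [ 0.60508556 -0.2207224 ]
[436.159366   223.87586648]
[436.49289367 227.35586165]
0.023296019411708644 29.53400437894743 [-1.41873277  0.78703292  6.07931901]
```

Holding b (23 mm). Tub rim spans 139 mm in x as it should, centre (0.536,-0.292).

Emit:
{"name": "drive_tool", "arguments": {"moves": [{"hand":255,"dp":[0,0,5],"delta_rot":[0,0,0]},{"hand":255,"dp":[0,0,11],"delta_rot":[0,0,0]},{"hand":255,"dp":[1.5,-6,11],"delta_rot":[0,0,0]},{"hand":255,"dp":[3,-12,11],"delta_rot":[0,0,0]},{"hand":255,"dp":[4.5,-18,11],"delta_rot":[0,0,0]},{"hand":255,"dp":[5.5,-23.5,11],"delta_rot":[0,0,0]},{"hand":255,"dp":[5.9,-26.3,10],"delta_rot":[0,0,0]},{"hand":255,"dp":[5.9,-26.3,5],"delta_rot":[0,0,0]},{"hand":255,"dp":[5.9,-26.3,0],"delta_rot":[0,0,0]},{"hand":255,"dp":[5.9,-26.3,-3],"delta_rot":[0,0,0]},{"hand":255,"dp":[5.9,-26.3,-3],"delta_rot":[0,0,0]},{"hand":255,"dp":[5.9,-26.3,-3],"delta_rot":[0,0,0]}]}}

```text
time: 4.8
tcp_pos: [0.5372, -0.293, 0.1027]
orientation: [0.729, 3.054, -0.001]
force: [0.3, 0.2, 0.7]
grip_width: 0.0233
gripper_force: 29.7
```

Emit:
{"name": "drive_tool", "arguments": {"moves": [{"hand":105,"dp":[0,0,0],"delta_rot":[0,0,0]},{"hand":105,"dp":[0,0,0],"delta_rot":[0,0,0]},{"hand":105,"dp":[0,0,0],"delta_rot":[0,0,0]},{"hand":105,"dp":[0,0,6],"delta_rot":[0,0,0]},{"hand":105,"dp":[0,0,12],"delta_rot":[0,0,0]},{"hand":60,"dp":[0,0,14],"delta_rot":[0,0,0]}]}}

```text
time: 5.55
tcp_pos: [0.5382, -0.2937, 0.247]
orientation: [0.728, 3.048, -0.005]
force: [0.1, -0.1, -0.5]
grip_width: 0.0647
gripper_force: 0.0
```

Emit:
{"name": "drive_tool", "arguments": {"moves": [{"hand":0,"dp":[-0.2,6,0],"delta_rot":[0,0,0]},{"hand":0,"dp":[-0.5,12,0],"delta_rot":[0,0,0]},{"hand":0,"dp":[-0.7,18,0],"delta_rot":[0,0,0]},{"hand":0,"dp":[-1,24,0],"delta_rot":[0,0,0]},{"hand":0,"dp":[-1.2,30,0],"delta_rot":[0,0,0]},{"hand":0,"dp":[-1.3,34.1,0],"delta_rot":[0,0,0]},{"hand":0,"dp":[-1.3,34.1,-3],"delta_rot":[0,0,0]},{"hand":0,"dp":[-1.3,34.1,-8],"delta_rot":[0,0,0]},{"hand":0,"dp":[-1.3,34.1,-11],"delta_rot":[0,0,0]},{"hand":0,"dp":[-1.3,34.1,-11],"delta_rot":[0,0,0]},{"hand":255,"dp":[-1.3,34.1,-11],"delta_rot":[0,0,0]},{"hand":255,"dp":[-1.3,34.1,-11],"delta_rot":[0,0,0]}]}}

```text
time: 7.05
tcp_pos: [0.5247, 0.0484, 0.1332]
orientation: [0.729, 3.052, 0.001]
force: [0.2, -0.2, -0.6]
grip_width: 0.0518
gripper_force: 0.0
```

Emit:
{"name": "drive_tool", "arguments": {"moves": [{"hand":255,"dp":[0,0,0],"delta_rot":[0,0,0]},{"hand":255,"dp":[0,0,0],"delta_rot":[0,0,0]},{"hand":255,"dp":[0,0,0],"delta_rot":[0,0,0]},{"hand":255,"dp":[0,0,0],"delta_rot":[0,0,0]}]}}

```text
time: 7.55
tcp_pos: [0.5241, 0.0485, 0.1326]
orientation: [0.729, 3.054, 0.0]
force: [-1.5, -0.5, 5.5]
grip_width: 0.0232
gripper_force: 29.6
```

Emit:
{"name": "drive_tool", "arguments": {"moves": [{"hand":255,"dp":[0,0,5],"delta_rot":[0,0,0]},{"hand":255,"dp":[0,0,11],"delta_rot":[0,0,0]},{"hand":255,"dp":[0.2,-6,11],"delta_rot":[0,0,0]},{"hand":255,"dp":[0.5,-12,11],"delta_rot":[0,0,0]},{"hand":255,"dp":[0.7,-18,11],"delta_rot":[0,0,0]},{"hand":255,"dp":[1,-24,11],"delta_rot":[0,0,0]},{"hand":255,"dp":[1.2,-30,11],"delta_rot":[0,0,0]},{"hand":255,"dp":[1.3,-34.1,11],"delta_rot":[0,0,0]},{"hand":255,"dp":[1.3,-34.1,8],"delta_rot":[0,0,0]},{"hand":255,"dp":[1.3,-34.1,3],"delta_rot":[0,0,0]},{"hand":255,"dp":[1.3,-34.1,-3],"delta_rot":[0,0,0]},{"hand":255,"dp":[1.3,-34.1,-3],"delta_rot":[0,0,0]}]}}

```text
time: 9.05
tcp_pos: [0.5324, -0.2897, 0.0955]
orientation: [-0.727, -3.045, -0.007]
force: [-0.2, -0.1, -0.4]
grip_width: 0.0231
gripper_force: 29.7
```

Emit:
{"name": "drive_tool", "arguments": {"moves": [{"hand":255,"dp":[0,0,0],"delta_rot":[0,0,0]},{"hand":105,"dp":[0,0,0],"delta_rot":[0,0,0]},{"hand":105,"dp":[0,0,0],"delta_rot":[0,0,0]},{"hand":105,"dp":[0,0,0],"delta_rot":[0,0,0]},{"hand":105,"dp":[0,0,6],"delta_rot":[0,0,0]},{"hand":105,"dp":[0,0,12],"delta_rot":[0,0,0]},{"hand":60,"dp":[0,0,18],"delta_rot":[0,0,0]},{"hand":0,"dp":[0,0,22],"delta_rot":[0,0,0]}]}}

```text
time: 10.05
tcp_pos: [0.5369, -0.2928, 0.3257]
orientation: [0.729, 3.051, -0.003]
force: [0.5, -0.0, -0.8]
grip_width: 0.081
gripper_force: 0.0
```

Emit:
{"name": "drive_tool", "arguments": {"moves": [{"hand":0,"dp":[-7.6,57.2,5],"delta_rot":[0,0,0]},{"hand":0,"dp":[-7.6,57.2,5],"delta_rot":[0,0,0]},{"hand":0,"dp":[-7.6,57.2,5],"delta_rot":[0,0,0]},{"hand":0,"dp":[-7.6,57.2,5],"delta_rot":[0,0,0]},{"hand":0,"dp":[-7.6,57.2,5],"delta_rot":[0,0,0]},{"hand":0,"dp":[-7.6,57.2,5],"delta_rot":[0,0,0]},{"hand":0,"dp":[-7.6,57.2,5],"delta_rot":[0,0,0]},{"hand":0,"dp":[-7.6,57.2,5],"delta_rot":[0,0,0]},{"hand":0,"dp":[-7.6,57.2,5],"delta_rot":[0,0,0]},{"hand":0,"dp":[-7.6,57.2,5],"delta_rot":[0,0,0]},{"hand":0,"dp":[-7.6,57.2,5],"delta_rot":[0,0,0]},{"hand":0,"dp":[-7.6,57.2,5],"delta_rot":[0,0,0]}]}}

```text
time: 11.55
tcp_pos: [0.4607, 0.2782, 0.3711]
orientation: [0.732, 3.055, -0.001]
force: [0.0, 0.4, 0.3]
grip_width: 0.0855
gripper_force: 0.0
```

```bash
python3 - <<'E'
from h import *
c,s=cam('wrist','w2.png'); print(s['time'],s['tcp_pos'],s['orientation'])
for n,p in(('top',(.478,.286,.2)),('foot',(.478,.286,.012))): print(n,proj(c,s,p).round(0))
t,_=cam('top'); q,_=cam('scene')
r=lambda f,x,y,w,h:cv2.resize(f['frame'][y:y+h,x:x+w],(400,300),interpolation=cv2.INTER_CUBIC)
u,v=proj(c,s,(.478,.286,.2)).astype(int); u=np.clip(u-70,0,500);v=np.clip(v-52,0,295); print(u,v)
I=np.vstack([np.hstack([cv2.resize(c['frame'],(400,300)),r(c,u,v,140,105)]),np.hstack([r(t,390,190,100,75),r(q,250,200,240,180)])])
cv2.imwrite('pics/w2c.png',I[:,:,::-1])
E
```

```text
11.55 [0.46071136 0.2782056  0.37114447] [ 7.31605287e-01  3.05512076e+00 -1.22073430e-03]
top [338. 192.]
foot [333. 156.]
268 140
```

View pics/w2c.png

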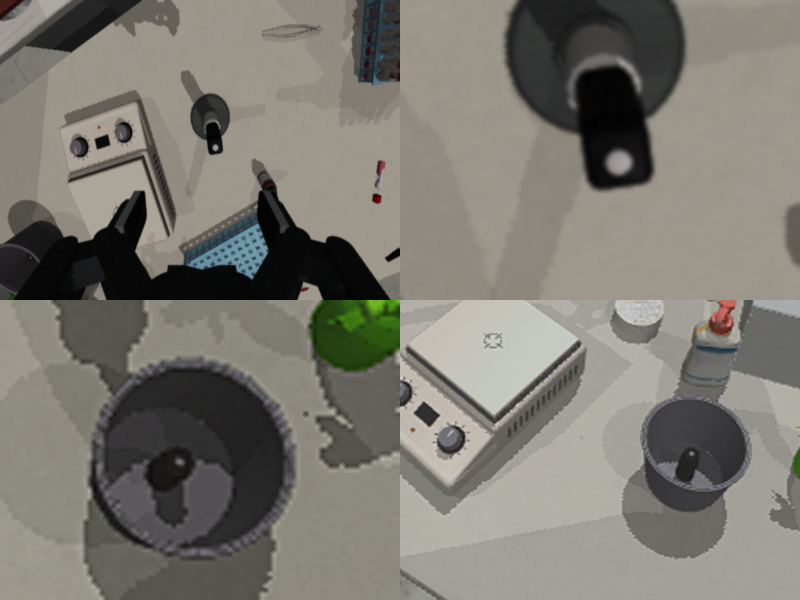

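Both bungs are in the tub, the plate is clear. Handle top's light dot is at wrist pixel about (344,197). Its front edge, in crop (590,188)-(652,180), gives the yaw.

```bash
python3 - <<'E'
from h import *
c,s=cam('wrist'); f=c['frame']; u,v=268,140
g=f[v:v+105,u:u+140].max(2)
m=(g<45).astype(np.uint8); k,l,st,ce=cv2.connectedComponentsWithStats(m); i=1+st[1:,4].argmax(); print(st[i])
L=(l==i).astype(np.uint8)
# bottom edge: lowest pixel per column
cols=np.where(L.any(0))[0]; B=np.array([(x,np.where(L[:,x])[0].max()) for x in cols]); 
B=B[3:-3]; sel=B[B[:,1]>B[:,1].max()-7]
W=np.array([ray(c,s,(x+u,y+.5+v),.2)[:2] for x,y in sel]); d=W[-1]-W[0]
p=np.polyfit(sel[:,0],sel[:,1],1); a=ray(c,s,(sel[0,0]+u,np.polyval(p,sel[0,0])+v),.2);b=ray(c,s,(sel[-1,0]+u,np.polyval(p,sel[-1,0])+v),.2)
print('edge len',np.linalg.norm(b-a),'edge ang deg',np.degrees(np.arctan2(*(b-a)[1::-1])))
print('edge mid', (ray(c,s,(B[:,0].mean()+u,np.polyval(p,B[:,0].mean())+v),.2)).round(4), 'span',cols.min()+u,cols.max()+u, np.linalg.norm(ray(c,s,(cols.max()+u,195),.2)-ray(c,s,(cols.min()+u,195),.2)))
w=(g>100).astype(np.uint8)[45:65,68:86]; yy,xx=np.nonzero(w); dot=(xx.mean()+68+u,yy.mean()+45+v); print('dot',dot,ray(c,s,dot,.2).round(4))
yt=R.from_rotvec(s['orientation']).as_matrix()[:,1]; print('tool y deg',np.degrees(np.arctan2(yt[1],yt[0])))
# stand foot ellipse
m=((g<85)).astype(np.uint8); k,l,st,ce=cv2.connectedComponentsWithStats(m); i=1+st[1:,4].argmax();print(st[i])
t,_=cam('top'); print('top dot', ray(t,None,(225,253),.2))
Y,X=np.mgrid[248:258,220:232]; gg=t['frame'][248:258,220:232].max(2); ww=gg.argmax(); print(gg.max()); 
E
```

```text
[  38    0   50   66 1279]
edge len 0.017750035320244478 edge ang deg 66.37223674356254
edge mid [0.4857 0.2737 0.2   ] span 306 355 0.047862088253357735
dot (np.float64(344.52830188679246), np.float64(196.43396226415095)) [0.4846 0.2896 0.2   ]
tool y deg 63.00726628639166
[  37    0   63   66 2777]
top dot [0.48158227 0.2891007  0.2       ]
171
```

```bash
python3 - <<'E'
from h import *
c,s=cam('wrist'); f=c['frame']; g=cv2.GaussianBlur(cv2.resize(f[140:220,320:370].max(2),None,fx=4,fy=4,interpolation=cv2.INTER_LINEAR),(5,5),0)
toP=lambda x,y:((x+.5)/4-.5+320,(y+.5)/4-.5+140)
pts=[]
for x in range(4*19,4*32):
    col=g[4*50:,x]; d=np.where(col<70)[0]
    if len(d): pts.append((x,d.max()+200.5))
pts=np.array(pts); W=np.array([ray(c,s,toP(*p),.2)[:2] for p in pts])
print([tuple(np.round(toP(*p),1)) for p in pts[::6]])
vx,vy,x0,y0=cv2.fitLine(W[:,None].astype(np.float32),cv2.DIST_HUBER,0,.001,.001).ravel()
a=np.degrees(np.arctan2(vy,vx)); print('edge angle',a)
n=np.array([-vy,vx]); D=np.array([.4846,.2896]); print('dot to edge',abs((D-[x0,y0])@n),'width span',np.ptp(W@[vx,vy]))
# horizontal extents at the dot's row
row=g[int((196.4-140)*4)]; d=np.where(row<70)[0]; print([toP(k,0)[0] for k in (d.min(),d.max())], [ray(c,s,(toP(k,0)[0],196.4),.2).round(4) for k in (d.min(),d.max())])
E
```

```text
[(np.float64(338.6), np.float64(205.8)), (np.float64(340.1), np.float64(205.5)), (np.float64(341.6), np.float64(205.2)), (np.float64(343.1), np.float64(205.0)), (np.float64(344.6), np.float64(204.8)), (np.float64(346.1), np.float64(204.8)), (np.float64(347.6), np.float64(204.5)), (np.float64(349.1), np.float64(204.0)), (np.float64(350.6), np.float64(203.8))]
edge angle 72.435905
dot to edge 0.008473340127994299 width span 0.012714681208120304
[np.float64(331.875), np.float64(354.875)] [array([0.4789, 0.279 , 0.2   ]), array([0.4891, 0.299 , 0.2   ])]
```

```bash
python3 - <<'E'
from h import *
c,s=cam('wrist')
for z,p in((.012,(336.3,152)),(.1,(340.1,169.8))): print(z,ray(c,s,p,z).round(4))
for x in(.475,.480,.485):
    print(x,[proj(c,s,(x,.290,z)).round(1).tolist() for z in(.012,.1,.2)])
for x,y in ((.475,.29),(.48,.29),(.485,.29)):
    th=np.linspace(0,6.28,120); E=[proj(c,s,(x+.05*np.cos(t),y+.05*np.sin(t),.012)) for t in th]; print('foot bbox',np.min(E,0).round(1),np.max(E,0).round(1))
f=c['frame'][110:190,290:385].astype(int); m=(f.max(2)<92).astype(np.uint8)
k,l,st,ce=cv2.connectedComponentsWithStats(m); 
I=cv2.resize(c['frame'][100:220,280:400],(480,480),interpolation=cv2.INTER_CUBIC)[:,:,::-1].copy()
for z,r,col in((.012,.05,(0,0,255)),(.1,.017,(0,255,0)),(.2,.012,(255,0,0))):
    E=np.array([(proj(c,s,(.482+r*np.cos(t),.290+r*np.sin(t),z))-[280,100])*4+1.5 for t in np.linspace(0,6.28,90)]).round().astype(np.int32); cv2.polylines(I,[E],True,col,1)
cv2.imwrite('pics/ov.png',I)
E
```

```text
0.012 [0.4755 0.2942 0.012 ]
0.1 [0.4824 0.2922 0.1   ]
0.475 [[333.7, 152.9], [336.0, 165.5], [340.1, 188.3]]
0.48 [[335.2, 155.8], [337.7, 168.9], [342.3, 192.7]]
0.485 [[336.6, 158.6], [339.4, 172.3], [344.5, 197.0]]
foot bbox [301.4 119.8] [366.1 184. ]
foot bbox [302.9 122.8] [367.4 186.7]
foot bbox [304.5 125.8] [368.8 189.4]
```

View pics/ov.png

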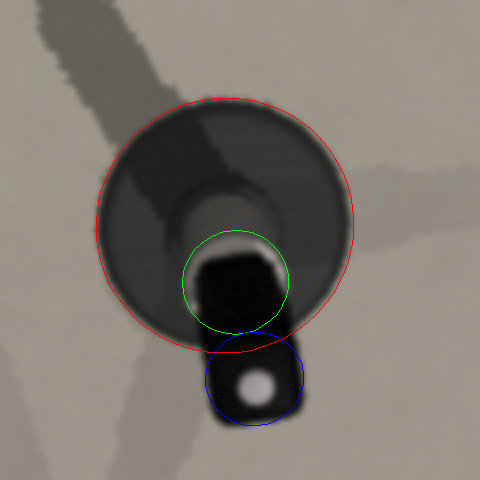

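Overlay at (0.482,0.290) matches the foot, rim and handle top, so the probe axis is confirmed. Yaw of about +9° squares up to the handle.

Emit:
{"name": "drive_tool", "arguments": {"force": 60, "moves": [{"hand":0,"dp":[2.3,1.0,-2],"delta_rot":[0,0,9]},{"hand":0,"dp":[2.3,1.0,-6],"delta_rot":[0,0,9]},{"hand":0,"dp":[2.3,1.0,-11],"delta_rot":[0,0,9]},{"hand":0,"dp":[2.3,1.0,-16],"delta_rot":[0,0,9]},{"hand":0,"dp":[2.3,1.0,-19],"delta_rot":[0,0,9]},{"hand":0,"dp":[2.3,1.0,-20.3],"delta_rot":[0,0,9]},{"hand":0,"dp":[2.3,1.0,-20.3],"delta_rot":[0,0,9]},{"hand":255,"dp":[2.3,1.0,-20.3],"delta_rot":[0,0,9]},{"hand":255,"dp":[2.3,1.0,-20.3],"delta_rot":[0,0,9]},{"hand":255,"dp":[2.3,1.0,-20.3],"delta_rot":[0,0,9]},{"hand":255,"dp":[2.3,1.0,-20.3],"delta_rot":[0,0,9]},{"hand":255,"dp":[2.3,1.0,-20.3],"delta_rot":[0,0,9]}]}}

```text
time: 13.4
tcp_pos: [0.4839, 0.2898, 0.1692]
orientation: [0.487, 3.102, 0.001]
force: [-0.3, 1.2, 4.1]
grip_width: 0.0233
gripper_force: 59.2
```

Emit:
{"name": "drive_tool", "arguments": {"moves": [{"hand":255,"dp":[0,0,0],"delta_rot":[0,0,0]},{"hand":255,"dp":[0,0,1],"delta_rot":[0,0,0]},{"hand":255,"dp":[0,0,3],"delta_rot":[0,0,0]},{"hand":255,"dp":[0,0,5],"delta_rot":[0,0,0]}]}}

```text
time: 13.9
tcp_pos: [0.4829, 0.2893, 0.2186]
orientation: [-0.487, -3.102, 0.001]
force: [0.4, 0.5, -1.5]
grip_width: 0.0235
gripper_force: 58.9
```

Emit:
{"name": "drive_tool", "arguments": {"moves": [{"hand":255,"dp":[0,0,5],"delta_rot":[0,0,0]},{"hand":255,"dp":[0,0,9],"delta_rot":[0,0,0]},{"hand":255,"dp":[0,0,9],"delta_rot":[0,0,0]},{"hand":255,"dp":[1,-5,9],"delta_rot":[0,0,0]},{"hand":255,"dp":[2,-10,9],"delta_rot":[0,0,0]},{"hand":255,"dp":[3,-15,9],"delta_rot":[0,0,0]},{"hand":255,"dp":[4,-20,9],"delta_rot":[0,0,0]},{"hand":255,"dp":[5,-25,9],"delta_rot":[0,0,0]},{"hand":255,"dp":[5.3,-26.8,9],"delta_rot":[0,0,0]},{"hand":255,"dp":[5.3,-26.8,7],"delta_rot":[0,0,0]},{"hand":255,"dp":[5.3,-26.8,5.5],"delta_rot":[0,0,0]},{"hand":255,"dp":[5.3,-26.8,5.5],"delta_rot":[0,0,0]}]}}

```text
time: 15.4
tcp_pos: [0.5347, 0.0231, 0.2704]
orientation: [-0.484, -3.099, -0.0]
force: [-0.2, 0.2, -1.3]
grip_width: 0.0234
gripper_force: 59.7
```

Emit:
{"name": "drive_tool", "arguments": {"moves": [{"hand":255,"dp":[0,0,0],"delta_rot":[0,0,0]},{"hand":255,"dp":[0,0,0],"delta_rot":[0,0,0]},{"hand":255,"dp":[0,0,0],"delta_rot":[0,0,0]},{"hand":255,"dp":[0,0,0],"delta_rot":[0,0,0]}]}}

```text
time: 15.9
tcp_pos: [0.5365, 0.0216, 0.2737]
orientation: [0.488, 3.103, 0.0]
force: [-0.1, 0.0, -1.0]
grip_width: 0.0237
gripper_force: 59.7
```

```bash
python3 - <<'E'
from h import *
c,s=cam('wrist'); print(s['time'],s['tcp_pos'],s['orientation'],s['force'])
q,_=cam('scene')
tcp=s['tcp_pos']
for n,k in(('w',c),('s',q)):
    print(n,'tip',proj(k,s,tcp-[0,0,.154]).round(1),'hnd',proj(k,s,tcp-[0,0,.069]).round(1),'ring',proj(k,s,(.535,.022,.1)).round(1))
u,v=proj(q,s,(.535,.022,.12)).astype(int); u2,v2=proj(c,s,(.535,.022,.12)).astype(int); v2=min(v2,340)
print(u-50,v-70,u2-60,v2-60)
I=np.hstack([cv2.resize(q['frame'][v-70:v+50,u-50:u+50],(400,480),interpolation=cv2.INTER_CUBIC),cv2.resize(c['frame'][v2-60:v2+60,u2-50:u2+50],(400,480),interpolation=cv2.INTER_CUBIC)])
cv2.imwrite('pics/tip.png',I[:,:,::-1])
E
```

```text
15.9 [0.53652737 0.02157182 0.27365754] [4.87576691e-01 3.10288845e+00 5.29720944e-05] [-0.05911508  0.01278856 -0.9934049 ]
w tip [323.  185.8] hnd [323.  222.9] ring [323.  178.5]
s tip [305.9 219.5] hnd [304.5 196.7] ring [305.8 224.8]
255 149 262 124
```

View pics/tip.png

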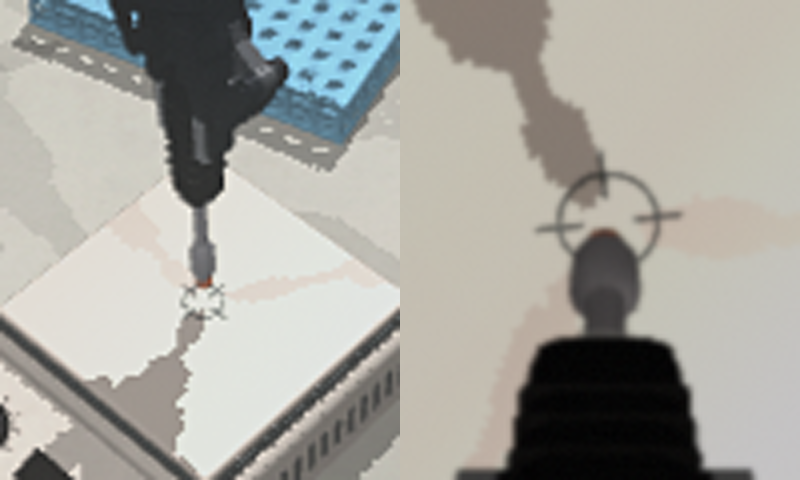

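The tip is over the ring: wrist ring centre (324,178.5), tip axis at 323, and the scene view puts both at column 305.8. The probe is upright. Descending slowly with force readings.

Emit:
{"name": "drive_tool", "arguments": {"moves": [{"hand":255,"dp":[0,0.1,-0.8],"delta_rot":[0,0,0]},{"hand":255,"dp":[0,0.1,-1.5],"delta_rot":[0,0,0]},{"hand":255,"dp":[0,0.1,-1.5],"delta_rot":[0,0,0]},{"hand":255,"dp":[0,0.1,-1.5],"delta_rot":[0,0,0]},{"hand":255,"dp":[0,0.1,-1.5],"delta_rot":[0,0,0]}]}}

```text
time: 16.62
tcp_pos: [0.5366, 0.0225, 0.2586]
orientation: [0.488, 3.103, 0.0]
force: [0.2, -0.2, -1.0]
grip_width: 0.0234
gripper_force: 59.7
```

Emit:
{"name": "drive_tool", "arguments": {"moves": [{"hand":255,"dp":[0,0,-0.4],"delta_rot":[0,0,0]},{"hand":255,"dp":[0,0,-0.7],"delta_rot":[0,0,0]},{"hand":255,"dp":[0,0,-0.7],"delta_rot":[0,0,0]},{"hand":255,"dp":[0,0,-0.7],"delta_rot":[0,0,0]},{"hand":255,"dp":[0,0,-0.7],"delta_rot":[0,0,0]}]}}

```text
time: 17.25
tcp_pos: [0.5366, 0.0225, 0.2516]
orientation: [0.488, 3.103, 0.0]
force: [-0.2, 0.3, 1.9]
grip_width: 0.0232
gripper_force: 60.0
```

Emit:
{"name": "drive_tool", "arguments": {"moves": [{"hand":255,"dp":[0,0,-0.2],"delta_rot":[0,0,0]},{"hand":255,"dp":[0,0,-0.2],"delta_rot":[0,0,0]},{"hand":255,"dp":[0,0,-0.2],"delta_rot":[0,0,0]},{"hand":255,"dp":[0,0,-0.2],"delta_rot":[0,0,0]},{"hand":255,"dp":[0,0,-0.2],"delta_rot":[0,0,0]}]}}

```text
time: 17.88
tcp_pos: [0.5365, 0.0226, 0.2494]
orientation: [0.488, 3.103, 0.0]
force: [0.2, -0.6, 2.4]
grip_width: 0.0232
gripper_force: 60.1
```

```bash
python3 - <<'E'
from h import *
F=[]
for i in range(40):
    env.camera('top'); F.append(env.observe()['force'])
F=np.array(F); print(F.mean(0),F.std(0),env.observe()['time'],env.observe()['tcp_pos'])
c,s=cam('wrist'); q,_=cam('scene'); t,_=cam('top')
u,v=proj(q,s,(.535,.022,.12)).astype(int); u2,v2=proj(c,s,(.535,.022,.12)).astype(int)
I=np.vstack([np.hstack([cv2.resize(q['frame'][v-40:v+20,u-40:u+40],(400,300),interpolation=cv2.INTER_CUBIC),cv2.resize(c['frame'][v2-40:v2+20,u2-40:u2+40],(400,300),interpolation=cv2.INTER_CUBIC)]),np.hstack([cv2.resize(t['frame'],(400,300)),cv2.resize(q['frame'],(400,300))])])
cv2.imwrite('pics/fin.png',I[:,:,::-1])
E
```

```text
[1.81527583 0.18674004 1.78625256] [0.56026087 0.47091883 0.54955202] 19.875 [0.53640082 0.02254694 0.2493158 ]
```

View pics/fin.png

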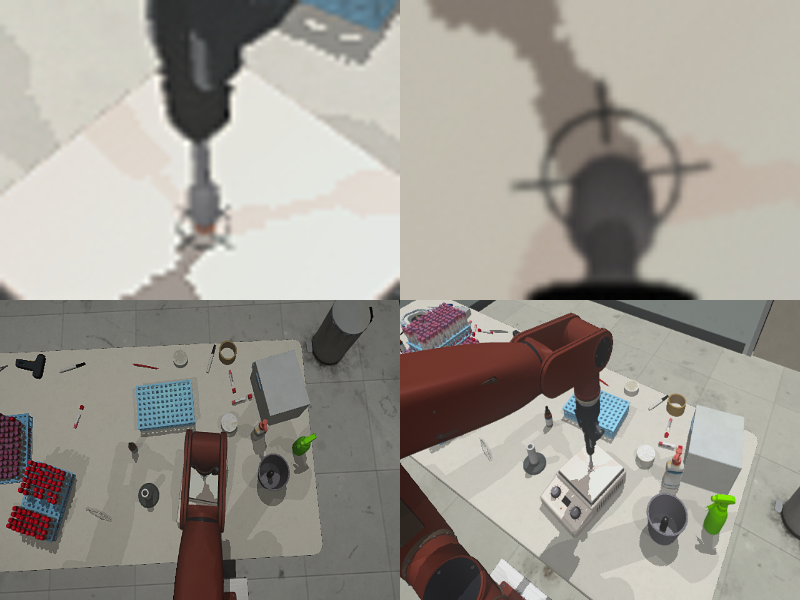

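Tip sits inside the ring and the probe is upright. Force (about 3 N) and height both put it about 4.6–5.1 mm in, so 1.2 mm more.

Emit:
{"name": "drive_tool", "arguments": {"moves": [{"hand":255,"dp":[0,0,-0.12],"delta_rot":[0,0,0]},{"hand":255,"dp":[0,0,-0.12],"delta_rot":[0,0,0]},{"hand":255,"dp":[0,0,-0.12],"delta_rot":[0,0,0]},{"hand":255,"dp":[0,0,-0.12],"delta_rot":[0,0,0]},{"hand":255,"dp":[0,0,-0.12],"delta_rot":[0,0,0]},{"hand":255,"dp":[0,0,-0.12],"delta_rot":[0,0,0]}]}}

```text
time: 20.78
tcp_pos: [0.5364, 0.0226, 0.2481]
orientation: [0.488, 3.103, -0.0]
force: [2.1, -0.1, 1.9]
grip_width: 0.0233
gripper_force: 60.2
```

```bash
python3 - <<'E'
from h import *
F=[]
for i in range(30):
    env.camera('top'); F.append(env.observe()['force'])
F=np.array(F); print(F.mean(0),F.std(0),env.observe()['time'],env.observe()['tcp_pos'])
E
```

```text
[1.93656386 0.06565534 2.15701152] [0.45063748 0.44133343 0.49770564] 22.275 [0.53639078 0.0225498  0.2480918 ]
```

```bash
python3 -c "
from workcell import env
print(env.sign_off())"
```

```text
the job is handed in; nothing more can be done
None
```

The job is handed in at about 22 s: both bungs were cleared into the waste tub first, and the probe is held upright and steady in the ring with its tip about 6 mm in (half way), by both force and height.

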